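# Load the crumb mill, start its lid on the thread, screw it home and switch on

## Robot

A 7-joint arm with a two-finger parallel gripper is mounted at the origin on the work surface. World frame = base frame: x ahead of the robot, y to its left, z up, the work surface at z = 0. Lengths are in mm, angles in rad, forces in N, time in s.
With the tool pointing down it reaches from about 400 to 925 mm from the base axis. Payload 4.1 kg.
Tool frame: the origin (TCP) lies between the finger pads; the fingertips stand 8 mm ahead of it and the grasp point (between the pads) lies 11 mm behind it; z points along the fingers, y is the direction in which the jaws open and shut (so a half turn about z gives the same grasp; the last joint's range is limited). The gripper opens to 85 mm and grips with 20 to 120 N. Pads are 22 mm wide; open, the fingers measure 114 mm over their backs; the gripper's body (76 mm by 85 mm) begins 54 mm behind the grasp point. The pads swing forward as they close: fully open they stand 13 mm farther back than shut.
Start: joints at [-0.099, 0.398, 0.045, 1.537, -0.019, 1.207, -0.051], TCP at [650.033, 0.031, 239.347] pointing down, gripper open.
Joint ranges: [-2.82, 2.82], [-0.49, 2.23], [-1.37, 1.46], [0, 2.46], [-1.36, 4.5], [0.23, 2], [-2.94, 2.94]. Speed limits (rad/s): [2.57, 2.57, 3.14, 3.14, 3.14, 3.14, 3.14].

## Interface

Orientations are given as a unit quaternion [x, y, z, w].
In Python, from cell import status, camera, camera_model, close_job, outline_of, spot_point gives the robot as it stands. The module is installed in compiled form; this text tells all that it offers.
- The arm moves only by the tool servo_tool, never from a script. Its argument "increments" is a list that holds one entry, the list of rows, each a list of 7 numbers: the shift along the tool's x, y, z scaled (see below), then the turn, a rotation vector about the tool's x, y, z scaled (see below), then the gripper's target within -1 to 1 (shut at 1, half-way at 0, fully open at -1). A call has exactly 8 rows; each row is the pose to reach, as a shift and turn from the pose commanded when the call began, along the tool's axes at that moment; what a row does not reach only later rows make up. The controller multiplies each number of a shift by 30 cm and each number of a turn by 45 degrees. A row lasts 1/12 s, in which the tool goes at most 41.7 mm and 7.16 degrees, less where a joint would pass 70% of its speed; a pose out of reach is approached as far as the arm can. A call with a number of a shift or a turn outside -1 to 1 is refused whole. A call with a gripper value outside its range is refused whole. The fingers move at their own pace and stop on an object; "squeeze" is the grip in N (left out, the last holds). Time passes only in rows, so rows that repeat a pose let the fingers close, or fill a call up. It gives the time, the measured TCP pose, the force and the opening at its end, in the units of the state.
- status.get_obs(): the state, without advancing time (a new reading comes with each control period).
- camera(name): name is "scene" or "side" or "wrist"; returns (picture, depth): 384x512x3 uint8, red, green, blue; 384x512 float32, mm along the optical axis (not along the pixel's ray), 0 where there is no reading.
- camera_model(name): a dict with "vfov" (degrees; the focal length in pixels is half the picture's height over the tangent of half this angle, whatever the lens; pixels are square), "cx", "cy" (the principal point, pixels), "distortion" ([k1, k2, p1, p2, k3] as OpenCV has them; the pictures are not rectified), "rvec" (rotation vector, rad) and "tvec" (3), from world to camera coordinates, as OpenCV has them. Camera axes: x right, y down, z forward; pixel columns grow to the right and rows downward; lengths in mm; the calibration is good to about 2 mm. A picture is of the moment at which its call begins: read the wrist's pose just before it. camera_model takes no time and is no camera call; for the wrist camera it gives the pose at the moment of the call.
- close_job(): hands the job in, once; it reports no verdict.
Trained networks look in the newest picture that a camera, given by its name, has taken for a name from the list of things; names that differ only in an ending like _2 or _b are one class to them, and where a whole thing is asked for, a point or a joint stands for the part that bears it (a point fixed in the world has none). Each returns a list of dicts, best first, with "p" (0 to 1); they miss things now and then, are a little off and sometimes report something else, mostly with a low value. They report only what shows in the picture. A call takes as long as a camera call.
- outline_of(camera, name): "region" (384x512 bool, what is visible of it).
- spot_point(camera, name): "location" ([x, y, z] in mm, in world coordinates, good to about 4 mm: a listed point, or the origin of a listed thing).
The state is a dict: "t": time; "q": joint angles; "qd": joint speeds; "joint_torque": joint torques, N m; "tool_pos": TCP position; "orientation": TCP orientation; "force": force on the tool from outside, world axes, zero at the start; "torque": the same for the moment, N m; "gripper_width": finger opening in mm.
Only numpy, scipy, OpenCV 4.12 (cv2) and the standard library are available. Lean on these libraries where they do the work, as an engineer would, in place of code of your own. Each camera call takes 0.05 s, during which the arm holds its last target. There are 200 camera calls.

## Task

Make a batch of crumbs: put every dry bread end on the bench into the mill's drum, set the lid on the drum, turn it backwards until it drops into the thread and then screw it fully down, and only then press the green start button. Crumpled paper must not go in the mill: drop each ball in the grey bench bin, whenever it suits you. Leave everything else on the bench where it is.

Things in the scene. Friction and masses are not known exactly. Their poses are not given: they have to be found in the camera images.
- mill: crumb mill, fixed: white motor housing (150 mm across, 66 mm high) carrying an open upright steel drum, with a low control deck (90 mm wide, 50 mm high) that reaches 175 mm from the drum's axis along the mill's own -x. Origin on the bench under the drum's axis, z up.
- drum_mouth (a point): centre of the drum's open mouth, on its axis, level with its rim, 170 mm above the bench. The drum is 98 mm wide inside and 98 mm deep to its floor, where a pointed blade hub stands 15 mm high. Its collar for the lid: see collar.
- collar (a point): on the drum's axis, level with the land of its collar, 6 mm below the rim. The collar, 116 mm across, is a flat ring broken by three even gaps, from which a right-hand thread runs down (clockwise from above goes down, 27 mm a turn). A stop 4 mm high ends each land, so a lid lying on it can turn back (anticlockwise, at most 100 degrees) into the gaps but not forwards.
- lid_bar (a point): the mill's loose screw lid, upright on the bench: centre of the straight grip bar on its top, half-way up it. Bar 84 mm long (lid's x), 20 mm wide (y), 30 mm high. This point is above the drum's rim by 37 mm with the lid lying on the land (41 on the stops), about 30 mm when dropped into the thread, 19 mm when fully down, a little under half a turn clockwise later.
- lid: the same lid: origin at the centre of its skirt's lower edge, 48 mm below the bar's centre; z up. About 130 mm across, 63 mm high with the bar, about 0.3 kg. Black rim, steel top, black bar. Ribbed skirt, 121 mm wide inside, flaring to 127 at its mouth; its three hidden lugs (10 mm wide, 120 degrees apart) lie at an angle to the bar that is not given. It drops by its own weight if the bar is turned without being squeezed.
- heel0_center (a point): dry bread end (one of two to four present; None if absent): hard brown domed piece, round, 42 mm across and 34 mm high, standing on its flat cut face, about 20 g. Point at its centre, 17 mm above its foot.
- heel1_center (a point): another dry bread end, the same as heel0, or None if absent
- heel2_center (a point): another dry bread end, the same as heel0, or None if absent
- heel3_center (a point): another dry bread end, the same as heel0, or None if absent
- ball0_center (a point): crumpled ball of baking paper (one or two present; None if absent): pale, angular, about 42 mm across and 36 mm high, stiff, about 12 g. Point at its centre, 18 mm above its foot.
- ball1_center (a point): another ball of crumpled paper, the same as ball0, or None if absent
- bin: grey open-topped bench bin, fixed, for the paper: outside 150 mm along its own x, 140 mm along its y, 105 mm high, walls 4 mm. Origin at the centre of its underside, z up.
- start (a joint): travel of the green start button in m: 0 released, 0.006 fully down (a spring, 5 N fully down)
- start_top (a point): centre of the start button's top face (30 mm across, faces up), 72 mm above the bench, on the deck 138 mm from the drum's axis along the mill's -x
- loaf: whole loaf 240 mm long, 60 mm wide, bystander; origin under its middle
- scraper: bench scraper lying flat, 115 by 152 mm, black handle 22 mm high, bystander; origin under its middle
- cutter: steel ring cutter 72 mm across, 40 mm high, bystander; origin under its centre
- seeds: jar of seeds 76 mm across, 105 mm high, bystander; origin under its centre
- brush: pastry brush 200 mm long along its own x, bystander; origin under its middle
- bowl: steel bowl 120 mm across, 55 mm high, bystander; origin under its centre

How it is judged (in metres and radians):
On the way, in this order (a step that is already met when the one before it is completed fails the run):
1. every bread end lies in the drum (horizontal distance between each of heel0_center, heel1_center, heel2_center, heel3_center and drum_mouth below 0.047 m and z of heel0_center in the frame of drum_mouth between -0.1 and -0.015 m and z of heel1_center in the frame of drum_mouth between -0.1 and -0.015 m and z of heel2_center in the frame of drum_mouth between -0.1 and -0.015 m and z of heel3_center in the frame of drum_mouth between -0.1 and -0.015 m), for 0.2 s.
2. the lid has dropped into the thread (z of lid_bar in the frame of drum_mouth below 0.033 m and horizontal distance between lid_bar and drum_mouth below 0.01 m and angle between lid_bar's own z axis and vertical below 0.09 rad), for 0.1 s.
3. the lid is screwed fully down (z of lid_bar in the frame of drum_mouth below 0.0205 m and horizontal distance between lid_bar and drum_mouth below 0.005 m and angle between lid_bar's own z axis and vertical below 0.035 rad), for 0.2 s.
4. the start button is pressed down (value of joint start above 0.0045 m), for 0.05 s.
At the end, for the whole second after the job is handed in: Every bread end present lies inside the drum, every paper ball present lies inside the bench bin, and the lid is screwed down on the drum: level (within 2 degrees), centred within 5 mm and its cap within 1.5 mm of the drum's rim and at rest, with the start button up again (all of step 1 and all of step 3 and x of ball0_center in the frame of bin between -0.072 and 0.072 m and y of ball0_center in the frame of bin between -0.067 and 0.067 m and z of ball0_center in the frame of bin between 0 and 0.095 m and x of ball1_center in the frame of bin between -0.072 and 0.072 m and y of ball1_center in the frame of bin between -0.067 and 0.067 m and z of ball1_center in the frame of bin between 0 and 0.095 m and value of joint start below 0.002 m and linear speed of lid below 0.02 m/s); the robot touches nothing.
It fails at once if the start button is pressed before the lid is screwed down (value of joint start above 0.003 m and not (z of lid_bar in the frame of drum_mouth below 0.0205 m)).
It fails at once if a bystander (loaf, scraper, cutter, seed jar, brush or bowl) is moved more than 4 cm (distance of any of loaf, scraper, cutter, seeds, brush, bowl from where it was at the start of the episode above 0.04 m).
It fails at once if a paper ball goes into the drum ((horizontal distance between ball0_center and drum_mouth below 0.047 m and z of ball0_center in the frame of drum_mouth below -0.03 m) or (horizontal distance between ball1_center and drum_mouth below 0.047 m and z of ball1_center in the frame of drum_mouth below -0.03 m)).
Of heel0, heel1, heel2, heel3 only 2 to 4 are there at a start; the rules pass over those that are not, and their reading is None.
Of ball0, ball1 only 1 to 2 are there at a start; the rules pass over those that are not, and their reading is None.
At some moment in a run one of heel0, heel1, heel2, heel3, ball0, ball1 may be knocked a few centimetres aside while the robot is not near it.
It also fails if it takes over 210 s, if anything falls off the work surface, if the arm or the gripper's body presses on something with over 40 N, if the wrist force passes 120 N, or if a joint passes its speed limit or range.

## Working session

There is one attempt and no reset: what is moved stays moved. The work goes in short steps, Python scripts to look and compute and a tool call to move; the robot and the scene stay as the last step left them, time stands still between calls to the robot, and variables do not carry over. Pictures are saved under pics/ and viewed, about 12 in all and at most 16, crops included, and the job is handed in when it is done.

Besides the shell and the picture viewer there is one more tool, called after "Emit:" as name([rows], argument=value, ...), one row to a line, values as JSON. servo_tool: Moves the arm, as the interface text tells. Shifts and turns lie within -1 to 1; 1 stands for 30 cm of shift or 45 degrees of turn. Its arguments: {"type":"object","properties":{"increments":{"type":"array"},"squeeze":{"type":"number"}},"required":["increments"]}

```bash
mkdir -p pics; cat > h.py <<'E'
import numpy as np, cv2
from scipy.spatial.transform import Rotation as R
from cell import status, camera, camera_model, close_job, outline_of, spot_point
def save(n,img): cv2.imwrite('pics/'+n+'.png',cv2.cvtColor(img,cv2.COLOR_RGB2BGR))
def pts(cam,depth,m=None):
    m=m or camera_model(cam); f=192/np.tan(np.radians(m['vfov'])/2)
    K=np.array([[f,0,m['cx']],[0,f,m['cy']],[0,0,1]])
    v,u=np.mgrid[:384,:512]
    uv=cv2.undistortPoints(np.stack([u,v],-1).reshape(-1,1,2).astype(np.float64),K,np.array(m['distortion'])).reshape(384,512,2)
    P=np.dstack([uv*depth[...,None],depth])
    Rm=cv2.Rodrigues(np.array(m['rvec'],float))[0]
    return (P-np.array(m['tvec'],float).ravel())@Rm
def st():
    o=status.get_obs(); print('t',round(o['t'],2),'tcp',np.round(o['tool_pos'],1),'q',np.round(o['orientation'],3),'F',np.round(o['force'],1),'w',round(o['gripper_width'],1),'j7',np.round(o['q'],2)); return o
E
python3 - <<'E'
from h import *
o=st(); print(R.from_quat(o['orientation']).as_matrix().round(3))
for c in ['scene','side']:
    p,d=camera(c); save(c+'0',p); np.save(c+'d.npy',d); W=pts(c,d); np.save(c+'W.npy',W)
    for n in ['drum_mouth','lid_bar','heel0_center','ball0_center','bin','mill','start_top','loaf','scraper','cutter','seeds','brush','bowl']:
        print(c,n,[(np.round(r['location']).astype(int).tolist(),round(r['p'],2)) for r in spot_point(c,n)][:6])
E
```

```text
t 0.0 tcp [649.4   0.  238.3] q [ 0.707  0.707 -0.001 -0.001] F [-0.   0.3 -0.1] w 85.1 j7 [-0.1   0.4   0.05  1.54 -0.02  1.21 -0.05]
[[-0.     1.    -0.002]
 [ 1.     0.    -0.   ]
 [-0.    -0.002 -1.   ]]
scene drum_mouth [([598, 26, 173], 0.97)]
scene lid_bar [([419, -375, 50], 0.64)]
scene heel0_center [([628, 210, 15], 0.76), ([345, 162, 0], 0.48)]
scene ball0_center [([471, 219, 22], 0.69), ([419, -373, 51], 0.21)]
scene bin [([446, 392, -2], 0.92)]
scene mill [([595, 30, -2], 0.82)]
scene start_top [([459, 33, 73], 0.52)]
scene loaf [([789, -43, -1], 0.74)]
scene scraper [([356, -123, 2], 0.7)]
scene cutter [([758, -234, 6], 0.73)]
scene seeds [([768, 145, -2], 0.96)]
scene brush [([342, 165, 0], 0.78), ([791, -47, -2], 0.21)]
scene bowl [([605, -473, -1], 0.88)]
side drum_mouth [([596, 24, 172], 0.64)]
side lid_bar [([422, -370, 46], 0.8)]
side heel0_center [([620, 208, 20], 0.68)]
side ball0_center [([352, 164, -2], 0.72), ([475, 221, 20], 0.67)]
side bin [([447, 392, -2], 0.62)]
side mill [([593, 25, 0], 0.94), ([422, -370, 46], 0.23)]
side start_top [([458, 32, 71], 0.65)]
side loaf [([794, -44, 4], 0.64)]
side scraper [([358, -124, 3], 0.92)]
side cutter [([758, -238, 1], 0.82), ([604, 316, 14], 0.37)]
side seeds [([456, 32, 71], 0.63)]
side brush [([352, 162, -1], 0.8)]
side bowl [([594, -478, 1], 0.9)]
```

View pics/scene0.png

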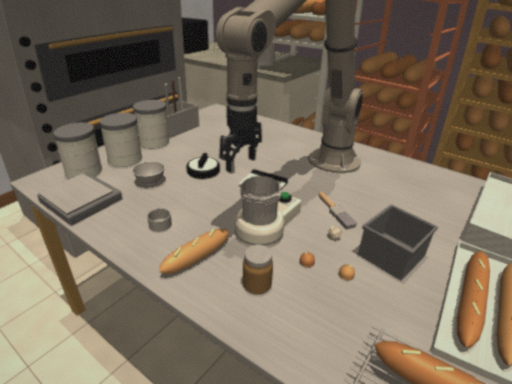

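View pics/side0.png

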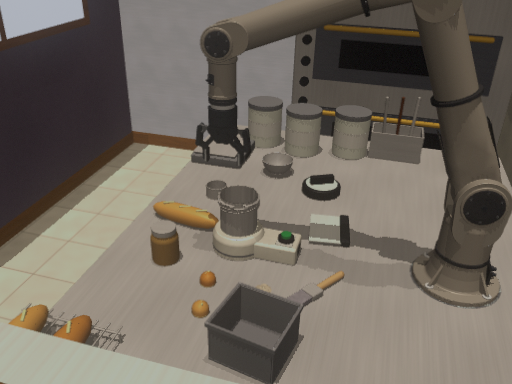

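```bash
python3 - <<'E'
from h import *
for c in ['scene','side']:
    W=np.load(c+'W.npy'); d=np.load(c+'d.npy')
    m=(d>0)&(W[...,2]>9)&(W[...,2]<260)&(W[...,0]>250)&(W[...,0]<950)&(abs(W[...,1])<650)
    n,l,s,ce=cv2.connectedComponentsWithStats(m.astype(np.uint8))
    for i in range(1,n):
        if s[i,4]>25:
            P=W[l==i]; print(c,ce[i].round(),s[i,4],'lo',np.percentile(P,2,0).round(),'hi',np.percentile(P,98,0).round())
    # bar and rim details
    B=m&(abs(W[...,0]-420)<75)&(abs(W[...,1]+372)<75)&(W[...,2]>48)
    P=W[B]; r=cv2.minAreaRect(P[:,:2].astype(np.float32)); print('bar',r, P[:,2].max(), P.mean(0).round())
    T=m&(np.hypot(W[...,0]-597,W[...,1]-26)<70)&(W[...,2]>164)&(W[...,2]<180)
    print('rim',cv2.minEnclosingCircle(W[T][:,:2].astype(np.float32)))
E
```

```text
scene [128. 141.] 888 lo [ 507. -648.   13.] hi [ 599. -626.  182.]
scene [203. 166.] 574 lo [ 370. -420.   11.] hi [ 483. -307.   64.]
scene [251. 157.] 41 lo [602.  -9. 244.] hi [611.  12. 259.]
scene [149. 171.] 570 lo [ 546. -527.   12.] hi [ 656. -416.   56.]
scene [229. 170.] 42 lo [695.  -8. 243.] hi [708.  12. 259.]
scene [262. 225.] 4784 lo [ 317. -165.   12.] hi [807. 182. 167.]
scene [ 79. 197.] 2417 lo [ 749. -644.   12.] hi [ 940. -447.   46.]
scene [338. 212.] 374 lo [302.  88.  10.] hi [415. 251.  21.]
scene [396. 239.] 3518 lo [365. 315.  11.] hi [534. 473. 107.]
scene [159. 219.] 379 lo [ 724. -272.   10.] hi [ 794. -200.   40.]
scene [335. 232.] 130 lo [466. 207.  11.] hi [495. 242.  35.]
scene [193. 251.] 1428 lo [700. -66.  14.] hi [901.  -9.  57.]
scene [469. 301.] 2897 lo [287. 556.  11.] hi [709. 647.  60.]
scene [307. 258.] 170 lo [614. 193.  10.] hi [644. 230.  34.]
scene [346. 271.] 183 lo [595. 301.  10.] hi [624. 338.  33.]
scene [412. 364.] 2949 lo [742. 449.  27.] hi [865. 636.  91.]
bar ((419.9332275390625, -366.4751281738281), (84.14745330810547, 20.19
[... 290 characters left out ...]
lo [ 549. -532.   13.] hi [ 655. -418.   56.]
side [321. 186.] 752 lo [ 358. -393.   11.] hi [ 479. -306.   64.]
side [223. 227.] 6572 lo [ 429. -248.   12.] hi [859. 181. 166.]
side [329. 229.] 1094 lo [ 295. -196.    9.] hi [415. -50.  23.]
side [207. 278.] 184 lo [603. 200.  10.] hi [640. 230.  34.]
side [259. 326.] 6504 lo [327. 139.  11.] hi [529. 474. 108.]
side [200. 308.] 217 lo [583. 307.  10.] hi [620. 338.  32.]
side [ 61. 325.] 1712 lo [739. 447.  26.] hi [925. 554.  92.]
bar ((419.16424560546875, -366.3553161621094), (86.58021545410156, 28.778549194335938), 29.286287307739258) 67.41809318944757 [ 420. -365.   58.]
rim ((594.8121337890625, 29.979206085205078), 59.712093353271484)
```

Emit:
servo_tool([
  [[0.14,-0.13,0,0,0,0,-1],[0.28,-0.13,0,0,0,0,-1],[0.42,-0.13,0,0,0,0,-1],[0.56,-0.13,0,0,0,0,-1],[0.7,-0.13,0,0,0,0,-1],[0.82,-0.13,0,0,0,0,-1],[0.88,-0.13,0,0,0,0,-1],[0.88,-0.13,0,0,0,0,-1]],
])

```text
t: 2.07
tool_pos: [608.4, 274.1, 239.0]
orientation: [0.703, 0.711, 0.002, -0.003]
force: [0.1, 0.7, 0.1]
gripper_width: 85.1
```

```bash
python3 - <<'E'
from h import *
o=st(); m=camera_model('wrist'); p,d=camera('wrist'); save('w1',p); W=pts('wrist',d,m)
for n in ['heel0_center','ball0_center','drum_mouth']:
    print(n,[(np.round(r['location']).astype(int).tolist(),round(r['p'],2)) for r in spot_point('wrist',n)][:6])
mm=(d>0)&(W[...,2]>9)&(W[...,2]<200)
n,l,s,ce=cv2.connectedComponentsWithStats(mm.astype(np.uint8))
for i in range(1,n):
    if s[i,4]>60:
        P=W[l==i]; print(ce[i].round(),s[i,4],'lo',np.percentile(P,1,0).round(),'hi',np.percentile(P,99,0).round(), cv2.minEnclosingCircle(P[:,:2].astype(np.float32)))
# unseen cells
seen=np.zeros((70,120),bool)
for c in ['scene','side']:
    V=np.load(c+'W.npy'); dd=np.load(c+'d.npy'); k=(dd>0)&(V[...,2]<260)
    i=((V[k][:,0]-250)/10).astype(int); j=((V[k][:,1]+600)/10).astype(int); g=(i>=0)&(i<70)&(j>=0)&(j<120)&(V[k][:,2]>-40)
    seen[i[g],j[g]]=1
seen=cv2.morphologyEx(seen.astype(np.uint8),cv2.MORPH_CLOSE,np.ones((3,3)))
n,l,s,ce=cv2.connectedComponentsWithStats((seen==0).astype(np.uint8))
for i in range(1,n):
    if s[i,4]>8: print('unseen y',s[i,0]*10-600,s[i,2]*10,'x',s[i,1]*10+250,s[i,3]*10,'n',s[i,4])
E
```

```text
t 2.07 tcp [608.4 274.1 239. ] q [ 0.703  0.711  0.002 -0.003] F [0.1 0.7 0.1] w 85.1 j7 [-0.44  0.43 -0.06  1.49  0.02  1.22 -0.49]
heel0_center [([626, 209, 18], 0.77)]
ball0_center [([473, 221, 15], 0.7)]
drum_mouth []
[92. 74.] 10647 lo [364. 311.  10.] hi [528. 425. 108.] ((449.27587890625, 380.9822082519531), 94.89299011230469)
[248. 117.] 1206 lo [581. 300.  15.] hi [620. 338.  35.] ((600.7153930664062, 318.8981018066406), 20.822830200195312)
[ 45. 228.] 4113 lo [304. 103.  10.] hi [415. 254.  22.] ((352.4000549316406, 172.4058380126953), 92.6666030883789)
[134. 203.] 1137 lo [454. 205.  12.] hi [493. 243.  37.] ((472.38714599609375, 223.11944580078125), 22.180700302124023)
[266. 213.] 1025 lo [603. 194.  10.] hi [641. 231.  35.] ((621.9266967773438, 210.63150024414062), 20.941408157348633)
[416. 263.] 1552 lo [752. 160.  11.] hi [798. 185. 107.] ((776.6859130859375, 171.53616333007812), 27.634254455566406)
[220. 321.] 5440 lo [472.  56.  10.] hi [658. 103.  67.] ((566.5512084960938, 61.308250427246094), 101.59432220458984)
unseen y 440 30 x 250 40 n 12
unseen y -470 40 x 370 60 n 22
unseen y 290 30 x 370 60 n 18
unseen y 370 90 x 400 120 n 92
unseen y -80 60 x 430 170 n 94
unseen y -580 40 x 560 50 n 19
unseen y 0 70 x 560 80 n 43
unseen y -500 40 x 580 40 n 15
unseen y -110 60 x 660 200 n 76
unseen y -300 40 x 700 40 n 15
unseen y -250 30 x 740 40 n 12
unseen y 550 30 x 750 30 n 9
unseen y 500 100 x 840 110 n 68
```

Emit:
servo_tool([
  [[0.1,-0.033,0.1,0,0,0,-1],[0.15,-0.033,0.2,0,0,0,-1],[0.183,-0.033,0.3,0,0,0,-1],[0.183,-0.033,0.4,0,0,0,-1],[0.183,-0.033,0.467,0,0,0,-1],[0.183,-0.033,0.467,0,0,0,-1],[0.183,-0.033,0.467,0,0,0,-1],[0.183,-0.033,0.467,0,0,0,-1]],
])

```text
t: 2.93
tool_pos: [602.9, 318.0, 101.1]
orientation: [0.708, 0.706, 0.001, 0.001]
force: [0.3, 0.7, 0.8]
gripper_width: 85.3
```

Emit:
servo_tool([
  [[0.003,-0.005,0.1,0,0,0,-1],[0.003,-0.005,0.2,0,0,0,-1],[0.003,-0.005,0.28,0,0,0,-1],[0.003,-0.005,0.308,0,0,0,-1],[0.003,-0.005,0.308,0,0,0,-1],[0.003,-0.005,0.308,0,0,0,1],[0.003,-0.005,0.308,0,0,0,1],[0.003,-0.005,0.308,0,0,0,1]],
], squeeze=25)

```text
t: 3.6
tool_pos: [601.4, 320.7, 9.4]
orientation: [0.707, 0.707, 0.002, 0.001]
force: [-0.5, 0.1, -0.1]
gripper_width: 51.9
```

Emit:
servo_tool([
  [[0,0,0,0,0,0,1],[0,0,0,0,0,0,1],[0,0,0,0,0,0,1],[0,0,0,0,0,0,1],[0,0,-0.1,0,0,0,1],[0,0,-0.2,0,0,0,1],[0,0,-0.3,0,0,0,1],[0,0,-0.4,0,0,0,1]],
])

```text
t: 4.27
tool_pos: [599.5, 319.8, 128.5]
orientation: [0.707, 0.707, 0.0, 0.0]
force: [-0.3, -0.3, -0.7]
gripper_width: 40.7
```

Emit:
servo_tool([
  [[0,0,-0.13,0,0,0,1],[-0.06,0,-0.25,0,0,0,1],[-0.18,0,-0.3,0,0,0,1],[-0.32,0,-0.35,0,0,0,1],[-0.46,-0.01,-0.35,0,0,0,1],[-0.6,-0.01,-0.35,0,0,0,1],[-0.73,-0.01,-0.35,0,0,0,1],[-0.86,-0.01,-0.35,0,0,0,1]],
])

```text
t: 4.93
tool_pos: [596.3, 59.4, 232.7]
orientation: [0.707, 0.707, 0.0, 0.001]
force: [0.2, -0.8, 0.5]
gripper_width: 40.8
```

Emit:
servo_tool([
  [[-0.08,0,0,0,0,0,1],[-0.117,0,0,0,0,0,1],[-0.117,0,0,0,0,0,1],[-0.117,0,0,0,0,0,1],[-0.117,0,0,0,0,0,1],[-0.117,0,0,0,0,0,1],[-0.117,0,0,0,0,0,1],[-0.117,0,0,0,0,0,1]],
])

```text
t: 5.6
tool_pos: [596.6, 28.4, 231.7]
orientation: [0.706, 0.708, 0.0, -0.0]
force: [-0.8, 0.0, -0.2]
gripper_width: 40.9
```

```bash
python3 - <<'E'
from h import *
o=st(); m=camera_model('wrist'); p,d=camera('wrist'); save('w2',p); W=pts('wrist',d,m); np.save('w2W.npy',W)
for n in ['heel0_center','ball0_center','drum_mouth','start_top','lid_bar']:
    print(n,[(np.round(r['location']).astype(int).tolist(),round(r['p'],2)) for r in spot_point('wrist',n)][:6])
mm=(d>0)&(W[...,2]>9)&(W[...,2]<200)
n,l,s,ce=cv2.connectedComponentsWithStats(mm.astype(np.uint8))
for i in range(1,n):
    if s[i,4]>60:
        P=W[l==i]; print(ce[i].round(),s[i,4],'lo',np.percentile(P,1,0).round(),'hi',np.percentile(P,99,0).round())
for z0,z1 in [(160,167),(167,174)]:
    T=(d>0)&(W[...,2]>z0)&(W[...,2]<z1)&(np.hypot(W[...,0]-597,W[...,1]-26)<70); P=W[T]
    print(z0,len(P), np.percentile(P,[1,99],axis=0).round(1) if len(P) else '')
    if len(P): print(cv2.minEnclosingCircle(P[:,:2].astype(np.float32)))
E
```

```text
t 5.6 tcp [596.6  28.4 231.7] q [ 0.706  0.708  0.    -0.   ] F [-0.8  0.  -0.2] w 40.9 j7 [-0.14  0.31  0.03  1.68 -0.01  1.15 -0.11]
heel0_center []
ball0_center [([345, 163, 0], 0.38)]
drum_mouth [([595, 29, 168], 0.83)]
start_top [([457, 29, 76], 0.73)]
lid_bar [([346, 164, 1], 0.44)]
[14. 18.] 1157 lo [343. 142.   9.] hi [383. 182.  23.]
[453.  39.] 8708 lo [731. 110.  12.] hi [783. 171. 108.]
[263. 177.] 37223 lo [427. -66.  28.] hi [855.  96. 171.]
[ 44. 265.] 7565 lo [ 301. -169.   12.] hi [408. -45.  24.]
[374. 351.] 142 lo [ 735. -209.   20.] hi [ 748. -201.   42.]
[393. 379.] 221 lo [ 764. -270.    9.] hi [ 787. -251.   33.]
160 2749 [[538.8   5.9 160.5]
 [650.8  85.9 166.8]]
((595.4027099609375, 28.84429931640625), 57.89503479003906)
167 1600 [[544.7   8.4 167.2]
 [652.7  79.9 172.3]]
((597.8169555664062, 33.05999755859375), 55.64754104614258)
```

View pics/w2.png

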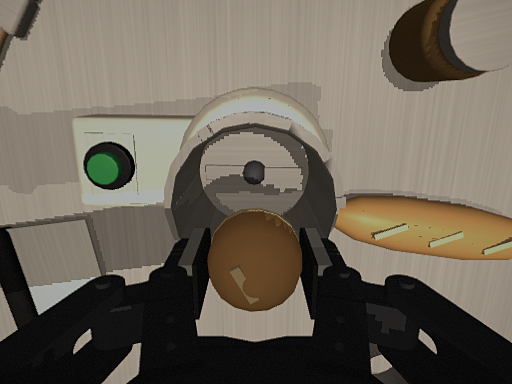

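Emit:
servo_tool([
  [[0,0,0.1,0,0,0,1],[0,0,0.2,0,0,0,1],[0,0,0.2,0,0,0,1],[0,0,0.2,0,0,0,1],[0,0,0.2,0,0,0,-0.3],[0,0,0.2,0,0,0,-0.3],[0,0,0.2,0,0,0,-0.3],[0,0,0.2,0,0,0,-0.3]],
])

```text
t: 6.57
tool_pos: [597.6, 26.8, 173.4]
orientation: [0.707, 0.707, 0.001, 0.001]
force: [-0.9, -0.3, -0.6]
gripper_width: 55.8
```

Emit:
servo_tool([
  [[0,0,-0.1,0,0,0,-0.3],[0,0,-0.2,0,0,0,-0.3],[0.12,0.05,-0.2,0,0,0,-1],[0.26,0.083,-0.2,0,0,0,-1],[0.39,0.083,-0.2,0,0,0,-1],[0.52,0.083,-0.2,0,0,0,-1],[0.61,0.083,-0.1,0,0,0,-1],[0.61,0.083,0.0,0,0,0,-1]],
])

```text
t: 7.23
tool_pos: [621.7, 221.1, 174.2]
orientation: [0.703, 0.711, 0.005, -0.001]
force: [0.3, 1.4, -0.5]
gripper_width: 85.8
```

```bash
python3 - <<'E'
from h import *
o=st(); m=camera_model('wrist'); p,d=camera('wrist'); save('w3',p); W=pts('wrist',d,m)
for n in ['heel0_center','ball0_center']:
    print(n,[(np.round(r['location']).astype(int).tolist(),round(r['p'],2)) for r in spot_point('wrist',n)][:6])
mm=(d>0)&(W[...,2]>9)&(W[...,2]<200)
n,l,s,ce=cv2.connectedComponentsWithStats(mm.astype(np.uint8))
for i in range(1,n):
    if s[i,4]>60:
        P=W[l==i]; print(ce[i].round(),s[i,4],'lo',np.percentile(P,1,0).round(),'hi',np.percentile(P,99,0).round())
E
```

```text
t 7.23 tcp [621.7 221.1 174.2] q [ 0.703  0.711  0.005 -0.001] F [ 0.3  1.4 -0.5] w 85.8 j7 [-0.37  0.46 -0.04  1.59  0.01  1.08 -0.41]
heel0_center [([625, 213, 20], 0.87)]
ball0_center [([472, 221, 14], 0.73)]
[78. 33.] 5317 lo [478. 308.  11.] hi [515. 358. 109.]
[ 10. 167.] 1309 lo [382. 180.   9.] hi [417. 252.  20.]
[ 87. 170.] 1917 lo [455. 205.  12.] hi [493. 243.  37.]
[254. 184.] 1579 lo [603. 194.  11.] hi [641. 231.  35.]
[426. 258.] 7801 lo [664. 150.  12.] hi [796. 233. 199.]
[204. 308.] 7782 lo [513.  68.  10.] hi [658. 232. 199.]
[ 60. 377.] 375 lo [423.  21.  49.] hi [463.  50.  73.]
```

Emit:
servo_tool([
  [[0,0,0.1,0,0,0,-1],[0,0,0.22,0,0,0,-1],[0,0,0.34,0,0,0,-1],[0,0,0.46,0,0,0,-1],[0,0,0.53,0,0,0,-1],[0,0,0.547,0,0,0,-1],[0,0,0.547,0,0,0,-1],[0,0,0.547,0,0,0,1]],
])

```text
t: 8.05
tool_pos: [624.1, 209.3, 10.4]
orientation: [0.708, 0.707, 0.002, 0.001]
force: [-0.0, -0.3, 0.9]
gripper_width: 75.4
```

Emit:
servo_tool([
  [[0,0,0,0,0,0,1],[0,0,0,0,0,0,1],[0,0,0,0,0,0,1],[0,0,0,0,0,0,1],[0,0,0,0,0,0,1],[0,0,-0.1,0,0,0,1],[0,0,-0.2,0,0,0,1],[0,0,-0.33,0,0,0,1]],
])

```text
t: 8.72
tool_pos: [620.0, 209.2, 106.5]
orientation: [0.707, 0.707, -0.002, -0.001]
force: [-0.2, 0.8, -0.4]
gripper_width: 40.4
```

Emit:
servo_tool([
  [[0,0,-0.12,0,0,0,1],[0,0,-0.25,0,0,0,1],[-0.08,-0.03,-0.37,0,0,0,1],[-0.2,-0.05,-0.42,0,0,0,1],[-0.34,-0.083,-0.42,0,0,0,1],[-0.47,-0.083,-0.42,0,0,0,1],[-0.57,-0.083,-0.42,0,0,0,1],[-0.61,-0.083,-0.42,0,0,0,1]],
])

```text
t: 9.38
tool_pos: [596.3, 19.7, 234.1]
orientation: [0.71, 0.704, -0.001, 0.002]
force: [0.4, -1.2, -1.0]
gripper_width: 40.9
```

Emit:
servo_tool([
  [[0,0,0.1,0,0,0,1],[0,0,0.2,0,0,0,1],[0,0,0.2,0,0,0,1],[0,0,0.2,0,0,0,1],[0,0,0.2,0,0,0,-0.3],[0,0,0.2,0,0,0,-0.3],[0,0,0.2,0,0,0,-0.3],[0,0,0.2,0,0,0,-0.3]],
])

```text
t: 10.05
tool_pos: [597.6, 27.1, 174.3]
orientation: [0.707, 0.707, 0.001, 0.001]
force: [0.2, -0.7, -0.1]
gripper_width: 55.4
```

Emit:
servo_tool([
  [[0,0,-0.1,0,0,0,-0.3],[0,0,-0.23,0,0,0,-0.3],[-0.12,0,-0.3,0,0,0,-1],[-0.26,0,-0.3,0,0,0,-1],[-0.39,0,-0.3,0,0,0,-1],[-0.52,0,-0.3,0,0,0,-1],[-0.55,0,-0.3,0,0,0,-1],[-0.55,0,-0.3,0,0,0,-1]],
])

```text
t: 10.72
tool_pos: [595.9, -143.9, 263.5]
orientation: [0.71, 0.704, -0.001, 0.001]
force: [-0.3, -0.2, 0.0]
gripper_width: 85.1
```

```bash
python3 - <<'E'
from h import *
o=st(); m=camera_model('wrist'); p,d=camera('wrist'); save('w4',p); W=pts('wrist',d,m)
for n in ['heel0_center','ball0_center','drum_mouth','lid_bar']:
    print(n,[(np.round(r['location']).astype(int).tolist(),round(r['p'],2)) for r in spot_point('wrist',n)][:6])
mm=(d>0)&(W[...,2]>9)&(W[...,2]<200)
n,l,s,ce=cv2.connectedComponentsWithStats(mm.astype(np.uint8))
for i in range(1,n):
    if s[i,4]>60:
        P=W[l==i]; print(ce[i].round(),s[i,4],'lo',np.percentile(P,1,0).round(),'hi',np.percentile(P,99,0).round())
E
```

```text
t 10.72 tcp [ 595.9 -143.9  263.5] q [ 0.71   0.704 -0.001  0.001] F [-0.3 -0.2  0. ] w 85.1 j7 [ 0.07  0.32  0.12  1.6  -0.04  1.22  0.19]
heel0_center []
ball0_center []
drum_mouth []
lid_bar []
[208.  23.] 10896 lo [426. -44.  15.] hi [656.   9. 171.]
[427.  59.] 9987 lo [680. -79.  29.] hi [854. -13.  58.]
[ 49. 136.] 12606 lo [ 306. -198.   12.] hi [417. -47.  24.]
[392. 225.] 1613 lo [ 721. -268.    9.] hi [ 791. -201.   42.]
[158. 318.] 1401 lo [ 451. -400.   10.] hi [ 484. -322.   48.]
[451. 377.] 416 lo [ 841. -461.   22.] hi [ 885. -448.   37.]
```

View pics/w4.png

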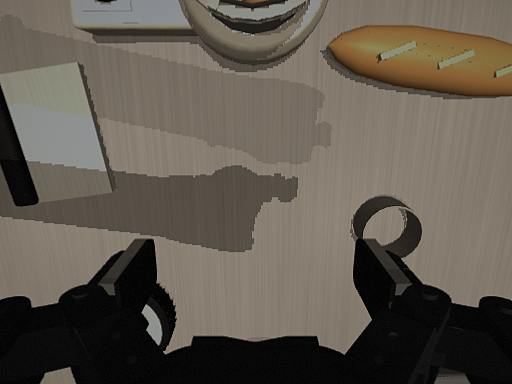

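Emit:
servo_tool([
  [[0.13,0,0,0,0,0,-1],[0.26,0,0,0,0,0,-1],[0.39,0,0,0,0,0,-1],[0.5,0,0,0,0,0,-1],[0.55,0,0,0,0,0,-1],[0.55,0,0,0,0,0,-1],[0.55,0,0,0,0,0,-1],[0.55,0,0,0,0,0,-1]],
])

```text
t: 11.63
tool_pos: [596.6, 26.0, 262.8]
orientation: [0.707, 0.707, -0.0, 0.0]
force: [-0.5, -0.6, -0.5]
gripper_width: 85.1
```

```bash
python3 - <<'E'
from h import *
o=st(); m=camera_model('wrist'); p,d=camera('wrist'); save('w5',p); W=pts('wrist',d,m)
for n in ['heel0_center','drum_mouth']:
    print(n,[(np.round(r['location']).astype(int).tolist(),round(r['p'],2)) for r in spot_point('wrist',n)][:6])
T=(d>0)&(W[...,2]>166)&(W[...,2]<174); P=W[T]
A=np.c_[2*P[:,:2],np.ones(len(P))]
# ring fit: outer edge of rim via hull
h=cv2.convexHull(P[:,:2].astype(np.float32))[:,0]; 
print(len(P),cv2.minEnclosingCircle(P[:,:2].astype(np.float32)), cv2.fitEllipse(h) )
p2=spot_point('scene','heel0_center')
E
```

```text
t 11.63 tcp [596.6  26.  262.8] q [ 0.707  0.707 -0.     0.   ] F [-0.5 -0.6 -0.5] w 85.1 j7 [-0.14  0.29  0.03  1.64 -0.01  1.22 -0.11]
heel0_center [([601, 63, 91], 0.96)]
drum_mouth [([598, 28, 171], 0.74), ([598, 62, 92], 0.45)]
2257 ((595.4312744140625, 28.395736694335938), 58.071434020996094) ((595.8543701171875, 29.128873825073242), (113.7967300415039, 114.01625061035156), 164.71218872070312)
```

View pics/w5.png

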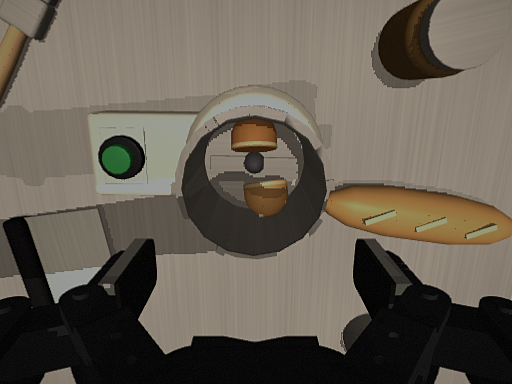

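Emit:
servo_tool([
  [[0.11,-0.07,0,0,0,0,-1],[0.22,-0.14,0,0,0,0,-1],[0.33,-0.21,0,0,0,0,-1],[0.44,-0.28,0,0,0,0,-1],[0.55,-0.35,0.05,0,0,0,-1],[0.653,-0.41,0.1,0,0,0,-1],[0.653,-0.41,0.2,0,0,0,-0.45],[0.653,-0.41,0.3,0,0,0,-0.45]],
])

```text
t: 12.5
tool_pos: [473.3, 225.3, 173.2]
orientation: [0.706, 0.709, 0.002, 0.0]
force: [1.2, -1.0, -0.3]
gripper_width: 63.7
```

```bash
python3 - <<'E'
from h import *
o=st(); m=camera_model('wrist'); p,d=camera('wrist'); save('w6',p); W=pts('wrist',d,m)
Rm=cv2.Rodrigues(np.array(m['rvec'],float))[0]; print('cam', -Rm.T@np.array(m['tvec']).ravel())
for n in ['ball0_center','bin']:
    print(n,[(np.round(r['location']).astype(int).tolist(),round(r['p'],2)) for r in spot_point('wrist',n)][:6])
mm=(d>0)&(W[...,2]>9)&(W[...,2]<130)
n,l,s,ce=cv2.connectedComponentsWithStats(mm.astype(np.uint8))
for i in range(1,n):
    if s[i,4]>60:
        P=W[l==i]; print(ce[i].round(),s[i,4],'lo',np.percentile(P,1,0).round(),'hi',np.percentile(P,99,0).round())
T=(d>0)&(W[...,2]>98)&(W[...,2]<112); print(cv2.minAreaRect(W[T][:,:2].astype(np.float32)))
E
```

```text
t 12.5 tcp [473.3 225.3 173.2] q [0.706 0.709 0.002 0.   ] F [ 1.2 -1.  -0.3] w 63.7 j7 [-0.43  0.24 -0.11  1.91  0.03  0.99 -0.55]
cam [472.42445869 294.28773428 309.07568377]
ball0_center [([475, 218, 14], 0.91)]
bin []
[204.  33.] 7747 lo [358. 308.  11.] hi [514. 361. 109.]
[138. 206.] 6122 lo [307. 108.  12.] hi [413. 254.  22.]
[254. 175.] 1677 lo [453. 205.  14.] hi [492. 243.  37.]
[273. 324.] 3826 lo [424.  72.   9.] hi [554.  90.  53.]
[409. 369.] 1100 lo [581.  76.  70.] hi [615.  81. 104.]
((521.6912841796875, 240.31362915039062), (127.06798553466797, 372.5099792480469), 40.71462631225586)
```

View pics/w6.png

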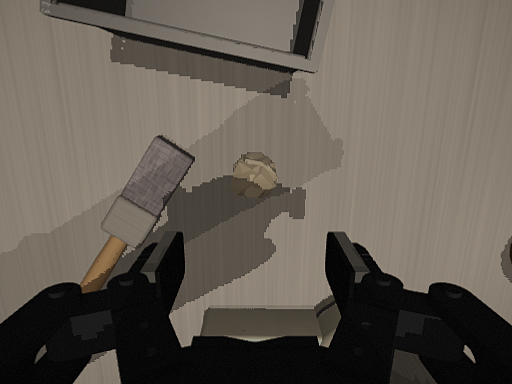

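Emit:
servo_tool([
  [[0,-0.003,0.1,0,0,0,-0.45],[0,-0.003,0.22,0,0,0,-0.45],[0,-0.003,0.34,0,0,0,-0.45],[0,-0.003,0.46,0,0,0,-0.45],[0,-0.003,0.53,0,0,0,-0.45],[0,-0.003,0.543,0,0,0,-0.45],[0,-0.003,0.543,0,0,0,-0.45],[0,-0.003,0.543,0,0,0,1]],
])

```text
t: 13.32
tool_pos: [475.1, 223.2, 11.9]
orientation: [0.708, 0.707, 0.002, 0.001]
force: [-0.0, 0.0, 0.2]
gripper_width: 51.4
```

Emit:
servo_tool([
  [[0,0,0,0,0,0,1],[0,0,0,0,0,0,1],[0,0,0,0,0,0,1],[0,0,0,0,0,0,1],[0,0,-0.1,0,0,0,1],[0,0,-0.23,0,0,0,1],[0,0,-0.36,0,0,0,1],[0,0,-0.49,0,0,0,1]],
])

```text
t: 13.98
tool_pos: [472.8, 222.7, 160.0]
orientation: [0.707, 0.707, 0.001, 0.0]
force: [0.1, 1.3, 0.1]
gripper_width: 36.9
```

Emit:
servo_tool([
  [[0.1,-0.02,-0.04,0,0,0,1],[0.22,-0.04,-0.04,0,0,0,1],[0.34,-0.06,-0.04,0,0,0,1],[0.46,-0.09,-0.04,0,0,0,1],[0.54,-0.09,-0.04,0,0,0,1],[0.56,-0.09,-0.04,0,0,0,1],[0.56,-0.09,0.04,0,0,0,1],[0.56,-0.09,0.12,0,0,0,1]],
])

```text
t: 14.65
tool_pos: [447.2, 392.3, 123.2]
orientation: [0.707, 0.707, 0.003, 0.0]
force: [0.4, -0.2, -1.1]
gripper_width: 37.1
```

Emit:
servo_tool([
  [[0,0,0,0,0,0,1],[0,0,0,0,0,0,1],[0,0,0,0,0,0,-0.3],[0,0,0,0,0,0,-0.3],[0,0,0,0,0,0,-0.3],[0,0,-0.1,0,0,0,-0.3],[0,0,-0.2,0,0,0,-0.3],[0,0,-0.33,0,0,0,-1]],
])

```text
t: 15.32
tool_pos: [444.9, 389.6, 220.0]
orientation: [0.707, 0.707, -0.002, -0.0]
force: [-0.5, -0.2, -0.6]
gripper_width: 66.3
```

```bash
python3 - <<'E'
from h import *
o=st()
for c in ['wrist','scene','side']:
    m=camera_model(c); p,d=camera(c); save(c[0]+'7',p); W=pts(c,d,m)
    for n in ['heel0_center','ball0_center','bin','lid_bar']:
        print(c,n,[(np.round(r['location']).astype(int).tolist(),round(r['p'],2)) for r in spot_point(c,n)][:6])
    mm=(d>0)&(W[...,2]>9)&(W[...,2]<130)&(W[...,0]>250)&(W[...,0]<950)&(abs(W[...,1])<600)
    n,l,s,ce=cv2.connectedComponentsWithStats(mm.astype(np.uint8))
    for i in range(1,n):
        if 60<s[i,4]<2500:
            P=W[l==i]; print(ce[i].round(),s[i,4],'lo',np.percentile(P,1,0).round(),'hi',np.percentile(P,99,0).round())
a=cv2.imread('pics/w7.png');b=cv2.imread('pics/s7.png'); 
cv2.imwrite('pics/c7.png',np.hstack([cv2.resize(a,(400,300)),cv2.resize(b,(400,300))]))
E
```

```text
t 15.32 tcp [444.9 389.6 220. ] q [ 0.707  0.707 -0.002 -0.   ] F [-0.5 -0.2 -0.6] w 66.3 j7 [-0.64  0.32 -0.18  1.7   0.06  1.14 -0.85]
wrist heel0_center []
wrist ball0_center []
wrist bin [([439, 394, 4], 0.95)]
wrist lid_bar []
[199. 308.] 2391 lo [344. 165.  10.] hi [414. 256.  22.]
scene heel0_center [([755, -235, 2], 0.61), ([601, -473, -1], 0.55)]
scene ball0_center []
scene bin [([446, 389, -2], 0.95), ([756, -236, 2], 0.42)]
scene lid_bar [([416, -375, 53], 0.68)]
[203. 166.] 575 lo [ 364. -424.   10.] hi [ 484. -305.   64.]
[149. 171.] 572 lo [ 545. -529.   10.] hi [ 657. -416.   56.]
[266. 177.] 253 lo [ 295. -202.   10.] hi [422. -53.  24.]
[ 82. 199.] 1998 lo [ 747. -598.   10.] hi [ 941. -446.   47.]
[260. 191.] 125 lo [546. -20. 106.] hi [586.  37. 130.]
[338. 212.] 371 lo [299.  85.   9.] hi [418. 254.  21.]
[159. 219.] 374 lo [ 724. -272.    9.] hi [ 794. -199.   41.]
[193. 251.] 1427 lo [694. -69.  13.] hi [903.  -9.  57.]
[449. 299.] 426 lo [286. 551.   9.] hi [711. 599.  24.]
[466. 282.] 349 lo [355. 587.  23.] hi [609. 600.  53.]
side heel0_center []
side ball0_center [([496, 395, 22], 0.62)]
side bin [([445, 393, -1], 0.56)]
side lid_bar [([420, -369, 47], 0.89)]
[218. 152.] 1105 lo [ 745. -597.   10.] hi [ 936. -443.   49.]
[286. 162.] 195 lo [ 544. -537.   15.] hi [ 599. -423.   58.]
[321. 186.] 753 lo [ 356. -398.   10.] hi [ 482. -304.   64.]
[215. 187.] 264 lo [ 723. -275.   10.] hi [ 793. -198.   42.]
[194. 220.] 1420 lo [606. -59.  10.] hi [895. 102. 124.]
[329. 229.] 1088 lo [ 292. -199.    9.] hi [418. -47.  24.]
[164. 242.] 1093 lo [733. 118.  11.] hi [801. 186. 107.]
[234. 232.] 83 lo [581.  73.  64.] hi [606.  89.  99.]
[296. 250.] 121 lo [421. -10.  10.] hi [444.  77.  52.]
[256. 251.] 448 lo [471.  68.  10.] hi [573.  98.  58.]
[ 61. 325.] 1710 lo [736. 444.  25.] hi [929. 555.  92.]
```

View pics/c7.png

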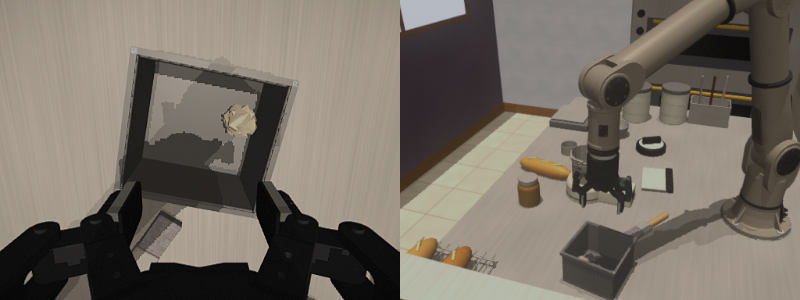

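Emit:
servo_tool([
  [[-0.13,0.02,-0.05,0,0,0,-1],[-0.26,0.05,-0.1,0,0,0,-1],[-0.39,0.08,-0.1,0,0,0,-1],[-0.52,0.1,-0.1,0,0,0,-1],[-0.65,0.12,-0.1,0,0,0,-1],[-0.78,0.14,-0.1,0,0,0,-1],[-0.91,0.15,-0.1,0,0,0,-1],[-1,0.15,-0.1,0,0,0,-1]],
])

```text
t: 16.73
tool_pos: [491.1, 86.1, 250.0]
orientation: [0.709, 0.706, -0.0, 0.001]
force: [0.0, -0.5, 0.0]
gripper_width: 85.4
```

Emit:
servo_tool([
  [[-0.13,0,0,0,0,0,-1],[-0.26,0,0,0,0,0,-1],[-0.39,0,0,0,0,0,-1],[-0.52,0,0,0,0,0,-1],[-0.65,0,0,0,0,0,-1],[-0.78,0,0,0,0,0,-1],[-0.91,0,0,0,0,0,-1],[-1,0,0,0,0,0,-1]],
])

```text
t: 17.4
tool_pos: [489.8, -213.7, 250.1]
orientation: [0.708, 0.706, -0.001, 0.001]
force: [0.2, -0.8, -0.3]
gripper_width: 85.5
```

Emit:
servo_tool([
  [[-0.12,0,0,0,0,0.15,-1],[-0.24,-0.05,0.02,0,0,0.3,-1],[-0.36,-0.1,0.04,0,0,0.45,-1],[-0.46,-0.15,0.08,0,0,0.6,-1],[-0.52,-0.18,0.13,0,0,0.75,-1],[-0.52,-0.18,0.18,0,0,0.9,-1],[-0.52,-0.18,0.2,0,0,1,-1],[-0.52,-0.18,0.2,0,0,1,-1]],
])

```text
t: 18.07
tool_pos: [435.5, -364.9, 187.9]
orientation: [0.924, 0.382, -0.001, -0.001]
force: [0.4, -0.6, -0.3]
gripper_width: 85.3
```

```bash
cat >> h.py <<'E'
def barfit(P,zlo,zhi):
    B=P[(P[:,2]>zlo)&(P[:,2]<zhi)]
    r=cv2.minAreaRect(B[:,:2].astype(np.float32)); c,(w,h),a=r
    if h>w: a+=90; w,h=h,w
    return np.round(c,1),round(w,1),round(h,1),round(a,1),len(B)
E
python3 - <<'E'
from h import *
o=st(); m=camera_model('wrist'); p,d=camera('wrist'); save('w8',p); W=pts('wrist',d,m)
for n in ['lid_bar','lid']:
    print(n,[(np.round(r['location']).astype(int).tolist(),round(r['p'],2)) for r in spot_point('wrist',n)][:6])
P=W[(d>0)&(np.hypot(W[...,0]-420,W[...,1]+367)<75)]
print(barfit(P,56,75)); T=P[(P[:,2]>24)&(P[:,2]<40)]
print(len(T),cv2.minEnclosingCircle(T[:,:2].astype(np.float32)),np.percentile(P[:,2],99))
E
```

```text
t 18.07 tcp [ 435.5 -364.9  187.9] q [ 0.924  0.382 -0.001 -0.001] F [ 0.4 -0.6 -0.3] w 85.3 j7 [ 0.26  0.33  0.45  1.8  -0.16  1.05 -0.02]
lid_bar [([420, -371, 50], 0.61)]
lid [([425, -373, 0], 0.98)]
(array([ 418.5, -370.1]), 83.3, 20.1, 27.9, 2326)
12784 ((418.0154113769531, -370.318115234375), 66.76578521728516) 275.7370623990629
```

View pics/w8.png

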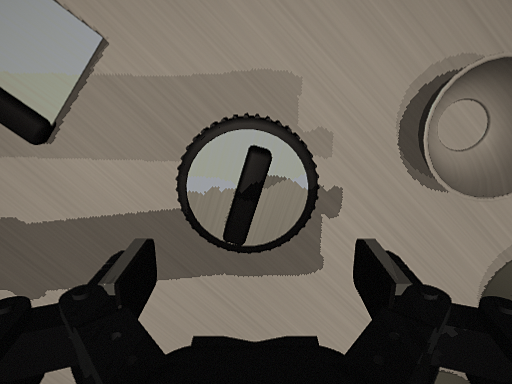

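Emit:
servo_tool([
  [[-0.03,-0.02,0.06,0,0,0.15,-1],[-0.052,-0.028,0.12,0,0,0.3,-1],[-0.052,-0.028,0.2,0,0,0.38,-1],[-0.052,-0.028,0.28,0,0,0.38,-1],[-0.052,-0.028,0.3,0,0,0.38,-1],[-0.052,-0.028,0.3,0,0,0.38,-1],[-0.052,-0.028,0.3,0,0,0.38,-1],[-0.052,-0.028,0.3,0,0,0.38,-1]],
])

```text
t: 18.88
tool_pos: [421.1, -371.4, 101.6]
orientation: [0.97, 0.242, 0.001, 0.001]
force: [-0.3, -0.3, -0.2]
gripper_width: 85.3
```

```bash
python3 - <<'E'
from h import *
o=st(); A=R.from_quat(o['orientation']).as_matrix(); print('tool y deg',np.degrees(np.arctan2(A[1,1],A[0,1])))
D=np.array([418.3,-370.2,45])-o['tool_pos']; print('shift/300',A.T@D/300)
E
```

```text
t 18.88 tcp [ 421.1 -371.4  101.6] q [0.97  0.242 0.001 0.001] F [-0.3 -0.3 -0.2] w 85.3 j7 [ 0.27  0.42  0.47  1.9  -0.25  0.87 -0.21]
tool y deg -62.04858859738315
shift/300 [-0.00660919 -0.0082736   0.18863635]
```

Emit:
servo_tool([
  [[-0.005,-0.006,0.08,0,0,0,-1],[-0.005,-0.006,0.15,0,0,0,-1],[-0.005,-0.006,0.187,0,0,0,-1],[-0.005,-0.006,0.187,0,0,0,-1],[-0.005,-0.006,0.187,0,0,0,1],[-0.005,-0.006,0.187,0,0,0,1],[-0.005,-0.006,0.187,0,0,0,1],[-0.005,-0.006,0.187,0,0,0,1]],
], squeeze=50)

```text
t: 19.55
tool_pos: [418.4, -370.2, 44.8]
orientation: [0.97, 0.241, 0.001, 0.001]
force: [-0.2, -0.2, -0.7]
gripper_width: 38.7
```

Emit:
servo_tool([
  [[0,0,0,0,0,0,1],[0,0,0,0,0,0,1],[0,0,0,0,0,0,1],[0,0,0,0,0,0,1],[0,0,-0.08,0,0,0,1],[0,0,-0.18,0,0,0,1],[0,0,-0.28,0,0,0,1],[0,0,-0.38,0,0,0,1]],
])

```text
t: 20.22
tool_pos: [416.4, -368.5, 157.6]
orientation: [0.971, 0.241, -0.001, -0.001]
force: [1.1, -0.4, -3.2]
gripper_width: 19.2
```

Emit:
servo_tool([
  [[0.04,-0.03,-0.1,0,0,-0.12,1],[0.11,-0.09,-0.18,0,0,-0.26,1],[0.2,-0.16,-0.24,0,0,-0.4,1],[0.29,-0.23,-0.29,0,0,-0.54,1],[0.38,-0.3,-0.333,0,0,-0.68,1],[0.47,-0.37,-0.333,0,0,-0.82,1],[0.55,-0.43,-0.333,0,0,-0.95,1],[0.573,-0.447,-0.333,0,0,-1,1]],
])

```text
t: 20.88
tool_pos: [508.3, -163.5, 256.5]
orientation: [0.801, 0.599, 0.001, -0.002]
force: [-0.2, 0.5, -2.8]
gripper_width: 19.1
```

Emit:
servo_tool([
  [[0.07,0.01,0,0,0,-0.12,1],[0.17,0.02,0,0,0,-0.26,1],[0.28,0.03,0,0,0,-0.4,1],[0.39,0.05,0,0,0,-0.54,1],[0.5,0.06,0,0,0,-0.68,1],[0.6,0.08,0,0,0,-0.82,1],[0.69,0.09,0,0,0,-0.95,1],[0.72,0.09,0,0,0,-1,1]],
])

```text
t: 21.55
tool_pos: [596.3, 33.8, 255.8]
orientation: [0.511, 0.859, 0.001, -0.002]
force: [-0.3, 2.2, -2.1]
gripper_width: 19.2
```

Emit:
servo_tool([
  [[0,0,0,0,0,0,1],[0,0,0,0,0,0,1],[0,0,0,0,0,0,1],[0,0,0,0,0,0,1],[0,0,0,0,0,0,1],[0,0,0,0,0,0,1],[0,0,0,0,0,0,1],[0,0,0,0,0,0,1]],
])

```text
t: 22.22
tool_pos: [596.0, 27.5, 257.8]
orientation: [0.516, 0.857, 0.0, 0.0]
force: [-1.1, 0.1, -2.6]
gripper_width: 18.8
```

```bash
python3 - <<'E'
from h import *
o=st(); m=camera_model('wrist'); p,d=camera('wrist'); save('w9',p); W=pts('wrist',d,m); np.save('w9W.npy',W); np.save('w9d.npy',d)
A=R.from_quat(o['orientation']).as_matrix(); print('tool y deg',np.degrees(np.arctan2(A[1,1],A[0,1])), 'z',A[:,2].round(4))
for n in ['lid_bar','lid','drum_mouth','heel0_center']:
    print(n,[(np.round(r['location']).astype(int).tolist(),round(r['p'],2)) for r in spot_point('wrist',n)][:3])
tz=o['tool_pos'][2]
P=W[(d>0)&(np.hypot(W[...,0]-o['tool_pos'][0],W[...,1]-o['tool_pos'][1])<80)]
L=P[(P[:,2]>tz-22)&(P[:,2]<tz-6)]; print('top z',len(L),np.percentile(L[:,2],[5,50,95]),cv2.minEnclosingCircle(L[:,:2].astype(np.float32)))
D=P[(P[:,2]>155)&(P[:,2]<176)]; print(len(D))
E
```

```text
t 22.22 tcp [596.   27.5 257.8] q [0.516 0.857 0.    0.   ] F [-1.1  0.1 -2.6] w 18.8 j7 [-0.18  0.29  0.08  1.65 -0.02  1.2   0.39]
tool y deg 27.865985345589753 z [ 2.e-04 -0.e+00 -1.e+00]
lid_bar [([593, 29, 264], 0.63)]
lid [([599, 27, 217], 0.88)]
drum_mouth []
heel0_center []
top z 30310 [244.76323117 247.79523892 248.92159939] ((595.8515014648438, 27.911256790161133), 66.82760620117188)
0
```

View pics/w9.png

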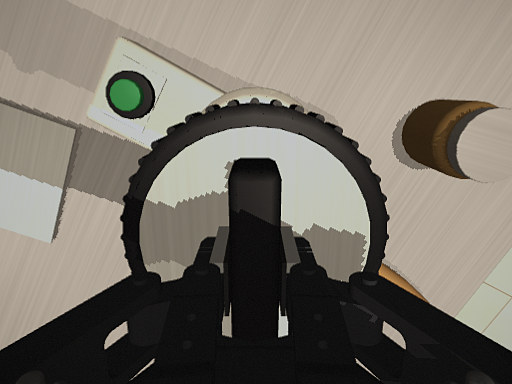

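Emit:
servo_tool([
  [[0.001,-0.001,0.05,0,0,0,1],[0.001,-0.001,0.1,0,0,0,1],[0.001,-0.001,0.14,0,0,0,1],[0.001,-0.001,0.16,0,0,0,1],[0.001,-0.001,0.16,0,0,0,1],[0.001,-0.001,0.16,0,0,0,1],[0.001,-0.001,0.16,0,0,0,1],[0.001,-0.001,0.16,0,0,0,1]],
])

```text
t: 23.13
tool_pos: [596.4, 28.1, 210.7]
orientation: [0.516, 0.857, 0.001, 0.001]
force: [-0.2, -0.2, -4.1]
gripper_width: 19.5
```

Emit:
servo_tool([
  [[0,0,0.003,0,0,0,1],[0,0,0.006,0,0,0,1],[0,0,0.009,0,0,0,1],[0,0,0.012,0,0,0,1],[0,0,0.012,0,0,0,1],[0,0,0.012,0,0,0,1],[0,0,0.012,0,0,0,1],[0,0,0.012,0,0,0,1]],
])

```text
t: 23.8
tool_pos: [595.7, 28.0, 206.1]
orientation: [0.516, 0.857, 0.0, 0.0]
force: [0.2, 0.1, -3.0]
gripper_width: 19.4
```

Emit:
servo_tool([
  [[0,0,0.003,0,0,0,1],[0,0,0.006,0,0,0,1],[0,0,0.008,0,0,0,1],[0,0,0.01,0,0,0,1],[0,0,0.01,0,0,0,1],[0,0,0.01,0,0,0,1],[0,0,0.01,0,0,0,1],[0,0,0.01,0,0,0,1]],
])

```text
t: 24.47
tool_pos: [595.7, 28.0, 203.7]
orientation: [0.516, 0.857, 0.0, 0.0]
force: [-2.9, -0.7, 4.3]
gripper_width: 19.0
```

Emit:
servo_tool([
  [[0,0,0,0,0,0,0.43],[0,0,0,0,0,0,0.43],[0,0,0,0,0,0,0.43],[0,0,0,0,0,-0.12,0.43],[0,0,0,0,0,-0.24,0.43],[0,0,0,0,0,-0.36,0.43],[0,0,0,0,0,-0.48,0.43],[0,0,0,0,0,-0.6,0.43]],
], squeeze=20)

```text
t: 25.13
tool_pos: [596.0, 28.1, 202.8]
orientation: [0.299, 0.954, 0.0, 0.0]
force: [1.0, 0.2, -0.1]
gripper_width: 24.4
```

```bash
cat > lid.py <<'E'
from h import *
o=st(); m=camera_model('wrist'); p,d=camera('wrist'); W=pts('wrist',d,m)
A=R.from_quat(o['orientation']).as_matrix(); print('yaw',np.degrees(np.arctan2(A[1,1],A[0,1])).round(1),'torque',np.round(o['torque'],2))
P=W[(d>0)&(np.hypot(W[...,0]-595.5,W[...,1]-28.5)<72)]
L=P[(P[:,2]>165)&(P[:,2]<203)]
# steel top plane: radius 15..50, visible
c=np.array([595.5,28.5]); r=np.hypot(*(L[:,:2]-c).T); S=L[(r<48)&(r>20)]
h,e=np.histogram(S[:,2],np.arange(165,203,1)); k=h.argmax(); S=S[abs(S[:,2]-e[k]-.5)<2.5]
co=np.linalg.lstsq(np.c_[S[:,:2]-c,np.ones(len(S))],S[:,2],rcond=None)[0]
print('top z at axis',co[2].round(1),'tilt deg',np.degrees(co[:2]).round(2),'n',len(S))
Q=L[abs(L[:,2]-co[2])<4]
print('circle',cv2.minEnclosingCircle(Q[:,:2].astype(np.float32)))
B=P[(P[:,2]>co[2]+24)&(P[:,2]<co[2]+36)]
q=cv2.minAreaRect(B[:,:2].astype(np.float32)) if len(B)>20 else None; print('bar',q)
E
python3 lid.py
```

```text
t 25.13 tcp [596.   28.1 202.8] q [0.299 0.954 0.    0.   ] F [ 1.   0.2 -0.1] w 24.4 j7 [-0.11  0.33 -0.01  1.71  0.    1.1   0.84]
yaw 55.2 torque [ 0.    0.04 -0.09]
top z at axis 194.0 tilt deg [-0.05  0.05] n 13606
circle ((595.802001953125, 28.495996475219727), 64.42891693115234)
bar ((591.550537109375, 29.668716430664062), (45.28150177001953, 77.14122772216797), 26.045156478881836)
```

Emit:
servo_tool([
  [[0,0,0,0,0,-0.08,0.43],[0,0,0,0,0,-0.16,0.43],[0,0,0,0,0,-0.24,0.43],[0,0,0,0,0,-0.32,0.43],[0,0,0,0,0,-0.4,0.43],[0,0,0,0,0,-0.45,0.43],[0,0,0,0,0,-0.5,0.43],[0,0,0,0,0,-0.5,0.43]],
])

```text
t: 25.85
tool_pos: [595.8, 28.0, 202.8]
orientation: [0.11, 0.994, 0.0, 0.0]
force: [0.5, 1.3, -0.4]
gripper_width: 24.1
```

```bash
python3 lid.py
```

```text
t 25.85 tcp [595.8  28.  202.8] q [0.11  0.994 0.    0.   ] F [ 0.5  1.3 -0.4] w 24.1 j7 [-0.06  0.33 -0.07  1.71  0.03  1.1   1.21]
yaw 77.3 torque [ 0.01 -0.07 -0.03]
top z at axis 194.0 tilt deg [-0.04  0.04] n 13604
circle ((596.1319580078125, 28.53282928466797), 64.42378234863281)
bar ((590.9191284179688, 28.480871200561523), (45.03375244140625, 75.40526580810547), 47.51726531982422)
```

Emit:
servo_tool([
  [[0,0,0,0,0,-0.08,0.43],[0,0,0,0,0,-0.16,0.43],[0,0,0,0,0,-0.24,0.43],[0,0,0,0,0,-0.32,0.43],[0,0,0,0,0,-0.4,0.43],[0,0,0,0,0,-0.45,0.43],[0,0,0,0,0,-0.5,0.43],[0,0,0,0,0,-0.5,0.43]],
])

```text
t: 26.57
tool_pos: [595.7, 28.0, 202.8]
orientation: [-0.086, 0.996, 0.0, -0.0]
force: [0.1, 1.4, -0.4]
gripper_width: 24.4
```

```bash
python3 lid.py
```

```text
t 26.57 tcp [595.7  28.  202.8] q [-0.086  0.996  0.    -0.   ] F [ 0.1  1.4 -0.4] w 24.4 j7 [-0.01  0.33 -0.14  1.71  0.05  1.1   1.58]
yaw 99.8 torque [ 0.01 -0.01 -0.01]
top z at axis 194.1 tilt deg [-0.07  0.04] n 13587
circle ((596.1647338867188, 28.621431350708008), 64.56367492675781)
bar ((591.4677124023438, 26.54300308227539), (45.12158203125, 76.32037353515625), 70.40987396240234)
```

Emit:
servo_tool([
  [[0,0,0,0,0,-0.08,0.43],[0,0,0,0,0,-0.16,0.43],[0,0,0,0,0,-0.24,0.43],[0,0,0,0,0,-0.32,0.43],[0,0,0,0,0,-0.4,0.43],[0,0,0,0,0,-0.45,0.43],[0,0,0,0,0,-0.5,0.43],[0,0,0,0,0,-0.5,0.43]],
])

```text
t: 27.28
tool_pos: [595.7, 27.8, 203.0]
orientation: [-0.278, 0.961, -0.0, 0.0]
force: [-0.0, -0.8, -0.9]
gripper_width: 24.2
```

```bash
python3 lid.py
```

```text
t 27.28 tcp [595.7  27.8 203. ] q [-0.278  0.961 -0.     0.   ] F [-0.  -0.8 -0.9] w 24.2 j7 [ 0.05  0.34 -0.21  1.71  0.08  1.1   1.95]
yaw 122.3 torque [-0.07 -0.06 -0.09]
top z at axis 186.2 tilt deg [-0.03  0.06] n 12614
circle ((595.1771850585938, 28.389169692993164), 64.57805633544922)
bar ((594.14794921875, 25.145418167114258), (81.84230041503906, 45.83462905883789), 4.825869083404541)
```

Emit:
servo_tool([
  [[0,0,0.002,0,0,0.12,0.43],[0,0,0.004,0,0,0.25,0.43],[0,0,0.006,0,0,0.38,0.43],[0,0,0.008,0,0,0.51,0.43],[0,0,0.01,0,0,0.64,0.43],[0,0,0.012,0,0,0.77,0.43],[0,0,0.014,0,0,0.9,0.43],[0,0,0.014,0,0,1,0.43]],
])

```text
t: 28.0
tool_pos: [596.1, 28.2, 199.2]
orientation: [0.113, 0.994, -0.0, 0.001]
force: [0.1, -0.6, 0.5]
gripper_width: 24.4
```

```bash
python3 lid.py
```

```text
t 28.0 tcp [596.1  28.2 199.2] q [ 0.113  0.994 -0.     0.001] F [ 0.1 -0.6  0.5] w 24.4 j7 [-0.06  0.34 -0.07  1.72  0.03  1.09  1.2 ]
yaw 77.1 torque [-0.05 -0.05  0.21]
top z at axis 184.4 tilt deg [-0.    0.07] n 12867
circle ((594.8782348632812, 28.989614486694336), 64.42174530029297)
bar ((592.958740234375, 31.50951385498047), (81.6937026977539, 45.69139862060547), 14.817451477050781)
```

Emit:
servo_tool([
  [[0,0,0.002,0,0,0.12,0.43],[0,0,0.004,0,0,0.25,0.43],[0,0,0.006,0,0,0.38,0.43],[0,0,0.008,0,0,0.51,0.43],[0,0,0.01,0,0,0.64,0.43],[0,0,0.012,0,0,0.77,0.43],[0,0,0.014,0,0,0.9,0.43],[0,0,0.014,0,0,1,0.43]],
])

```text
t: 28.72
tool_pos: [596.6, 28.1, 195.7]
orientation: [0.483, 0.875, 0.001, 0.001]
force: [0.1, -0.3, 1.0]
gripper_width: 24.2
```

Emit:
servo_tool([
  [[0,0,0.002,0,0,0.12,0.43],[0,0,0.004,0,0,0.25,0.43],[0,0,0.006,0,0,0.38,0.43],[0,0,0.008,0,0,0.51,0.43],[0,0,0.01,0,0,0.64,0.43],[0,0,0.011,0,0,0.77,0.43],[0,0,0.012,0,0,0.9,0.43],[0,0,0.012,0,0,1,0.43]],
])

```text
t: 29.38
tool_pos: [596.8, 28.3, 192.3]
orientation: [0.781, 0.624, 0.001, 0.001]
force: [0.9, 0.7, 1.2]
gripper_width: 24.7
```

```bash
python3 lid.py
```

```text
t 29.38 tcp [596.8  28.3 192.3] q [0.781 0.624 0.001 0.001] F [0.9 0.7 1.2] w 24.7 j7 [-0.28  0.35  0.21  1.73 -0.08  1.07 -0.27]
yaw -12.8 torque [ 0.03 -0.03  0.08]
top z at axis 177.7 tilt deg [ 0.04 -0.06] n 12588
circle ((596.5592041015625, 30.014080047607422), 64.4111557006836)
bar ((598.8056640625, 31.95577049255371), (45.874149322509766, 80.97076416015625), 15.792537689208984)
```

Emit:
servo_tool([
  [[0,0,0.002,0,0,0.1,0.43],[0,0,0.004,0,0,0.2,0.43],[0,0,0.006,0,0,0.3,0.43],[0,0,0.008,0,0,0.4,0.43],[0,0,0.008,0,0,0.5,0.43],[0,0,0.008,0,0,0.6,0.43],[0,0,0.008,0,0,0.68,0.43],[0,0,0.008,0,0,0.75,0.43]],
])

```text
t: 30.1
tool_pos: [597.0, 28.2, 190.1]
orientation: [0.928, 0.372, 0.002, 0.001]
force: [0.4, 0.1, 4.5]
gripper_width: 24.1
```

```bash
python3 lid.py
```

```text
t 30.1 tcp [597.   28.2 190.1] q [0.928 0.372 0.002 0.001] F [0.4 0.1 4.5] w 24.1 j7 [-0.37  0.36  0.31  1.73 -0.12  1.07 -0.82]
yaw -46.3 torque [ 0.   -0.02  0.29]
top z at axis 175.7 tilt deg [-0.05  0.04] n 12465
circle ((597.1336059570312, 29.906333923339844), 64.40738677978516)
bar ((600.4304809570312, 30.248796463012695), (80.9073715209961, 45.64287567138672), 71.8536376953125)
```

Emit:
servo_tool([
  [[0,0,0,0,0,0.06,0.43],[0,0,0,0,0,0.12,0.43],[0,0,0,0,0,0.18,0.43],[0,0,0,0,0,0.24,0.43],[0,0,0,0,0,0.3,0.43],[0,0,0,0,0,0.36,0.43],[0,0,0,0,0,0.4,0.43],[0,0,0,0,0,0.4,0.43]],
])

```text
t: 30.82
tool_pos: [596.9, 28.2, 190.1]
orientation: [0.975, 0.223, 0.002, 0.0]
force: [-0.4, 0.5, 4.9]
gripper_width: 24.6
```

```bash
python3 lid.py
```

```text
t 30.82 tcp [596.9  28.2 190.1] q [0.975 0.223 0.002 0.   ] F [-0.4  0.5  4.9] w 24.6 j7 [-0.41  0.36  0.38  1.73 -0.15  1.07 -1.11]
yaw -64.2 torque [ 0.   -0.04  0.2 ]
top z at axis 175.7 tilt deg [-0.03  0.04] n 12437
circle ((597.1735229492188, 29.50469207763672), 64.48399353027344)
bar ((600.1644897460938, 28.570850372314453), (81.83872985839844, 45.724891662597656), 54.07735061645508)
```

```bash
python3 - <<'E'
from h import *
p,d=camera('wrist'); q,_=camera('side'); save('w10',p)
cv2.imwrite('pics/c10.png',cv2.cvtColor(np.hstack([cv2.resize(p,(400,300)),cv2.resize(q[150:300,140:340],(400,300),interpolation=cv2.INTER_CUBIC)]),cv2.COLOR_RGB2BGR))
print([(np.round(r['location'],1),r['p']) for r in spot_point('side','lid_bar')], [(np.round(r['location'],1),r['p']) for r in spot_point('side','lid')])
E
```

```text
[(array([596.5,  27. , 185.3]), 0.88), (array([600.1,  25.9, 143.3]), 0.41)] [(array([595.5,  30.9, 142.2]), 0.6), (array([496.6, 394.3,  22.1]), 0.33)]
```

View pics/c10.png

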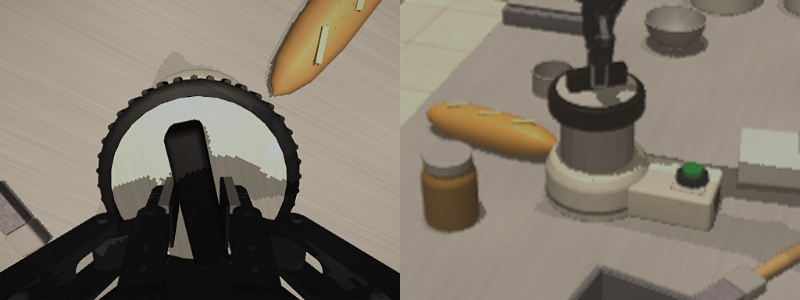

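Emit:
servo_tool([
  [[0,0,0,0,0,0,0.6],[0,0,0.001,0,0,0,0.8],[0,0,0.002,0,0,0,1],[0,0,0.002,0,0,0,1],[0,0,0.002,0,0,0,1],[0,0,0.002,0,0,0,1],[0,0,0.002,0,0,0,1],[0,0,0.002,0,0,0,1]],
], squeeze=40)

```text
t: 31.73
tool_pos: [597.2, 28.3, 190.3]
orientation: [0.975, 0.223, 0.002, 0.0]
force: [-0.3, -0.4, 8.2]
gripper_width: 21.4
```

```bash
python3 lid.py
```

```text
t 31.73 tcp [597.2  28.3 190.3] q [0.975 0.223 0.002 0.   ] F [-0.3 -0.4  8.2] w 21.4 j7 [-0.41  0.36  0.38  1.73 -0.15  1.07 -1.11]
yaw -64.2 torque [0.02 0.2  0.3 ]
top z at axis 175.7 tilt deg [-0.02  0.04] n 12612
circle ((596.9871826171875, 29.329256057739258), 64.546630859375)
bar ((600.421875, 28.960065841674805), (80.22943878173828, 44.58489227294922), 49.77190017700195)
```

Emit:
servo_tool([
  [[0,0,0,0,0,0.05,1],[0,0,0,0,0,0.1,1],[0,0,0,0,0,0.15,1],[0,0,0,0,0,0.2,1],[0,0,0,0,0,0.25,1],[0,0,0,0,0,0.25,1],[0,0,0,0,0,0.25,1],[0,0,0,0,0,0.25,1]],
])

```text
t: 32.45
tool_pos: [597.1, 27.7, 190.4]
orientation: [0.991, 0.132, 0.002, 0.002]
force: [-2.4, -2.0, 10.4]
gripper_width: 21.4
```

```bash
python3 lid.py
```

```text
t 32.45 tcp [597.1  27.7 190.4] q [0.991 0.132 0.002 0.002] F [-2.4 -2.  10.4] w 21.4 j7 [-0.44  0.37  0.41  1.74 -0.16  1.07 -1.28]
yaw -74.8 torque [-0.34  0.27  2.73]
top z at axis 175.7 tilt deg [-0.03 -0.01] n 12698
circle ((597.4454345703125, 28.80763053894043), 64.44092559814453)
bar ((600.9251098632812, 28.198453903198242), (79.08445739746094, 43.75040054321289), 42.27170944213867)
```

Emit:
servo_tool([
  [[0,0,0,0,0,-0.1,1],[0,0,0,0,0,-0.2,1],[0,0,0,0,0,-0.2,0],[0,0,0,0,0,-0.2,-0.3],[0,0,0,0,0,-0.2,-0.3],[0,0,-0.06,0,0,-0.2,-0.3],[0,0,-0.16,0,0,-0.2,-0.3],[0,0,-0.29,0,0,-0.2,-0.3]],
])

```text
t: 33.17
tool_pos: [593.3, 28.1, 272.6]
orientation: [0.979, 0.203, -0.004, -0.0]
force: [0.6, -0.4, 0.2]
gripper_width: 55.2
```

```bash
python3 lid.py; python3 - <<'E'
from h import *
print([(np.round(r['location'],1),r['p']) for r in spot_point('wrist','lid_bar')])
for c in ['scene','side']:
    p,d=camera(c); save(c+'11',p); W=pts(c,d)
    for n in ['lid_bar','start_top','ball0_center','heel0_center']: print(c,n,[(np.round(r['location'],1).tolist(),round(r['p'],2)) for r in spot_point(c,n)])
    G=(d>0)&(np.hypot(W[...,0]-457,W[...,1]-31)<40)&(W[...,2]>55)&(W[...,2]<85)
    g=camera; q=p.astype(int); k=G&(q[...,1]>q[...,0]+25)&(q[...,1]>q[...,2]+15); print('green',k.sum(),W[k].mean(0).round(1),W[k].min(0).round(),W[k].max(0).round())
E
```

```text
t 33.17 tcp [593.3  28.1 272.6] q [ 0.979  0.203 -0.004 -0.   ] F [ 0.6 -0.4  0.2] w 55.2 j7 [-0.44  0.3   0.4   1.63 -0.12  1.24 -1.18]
yaw -66.6 torque [ 0.04 -0.08 -0.08]
top z at axis 175.7 tilt deg [-0.03  0.01] n 8763
circle ((597.0615234375, 28.6495304107666), 64.4839096069336)
bar ((597.6544799804688, 29.0323429107666), (82.92823028564453, 20.025266647338867), 27.857376098632812)
[(array([596.2,  30.4, 191.6]), 0.56)]
scene lid_bar [([597.5, 26.7, 193.5], 0.62)]
scene start_top [([458.4, 31.9, 74.1], 0.59)]
scene ball0_center []
scene heel0_center [([341.7, 165.0, 0.5], 0.42), ([602.1, -475.0, -0.0], 0.3)]
green 36 [460.3  36.3  68.6] [443.  24.  61.] [472.  45.  73.]
side lid_bar [([601.4, 26.5, 189.4], 0.75)]
side start_top [([766.5, 148.6, -3.2], 0.63), ([456.3, 30.6, 71.1], 0.62)]
side ball0_center [([498.4, 392.9, 19.5], 0.56)]
side heel0_center []
green 63 [458.6  32.8  70.5] [447.  14.  64.] [472.  46.  74.]
```

Emit:
servo_tool([
  [[-0.07,-0.03,0,0,0,-0.14,1],[-0.16,-0.07,0,0,0,-0.28,1],[-0.26,-0.12,0,0,0,-0.42,1],[-0.35,-0.16,0,0,0,-0.56,1],[-0.418,-0.192,0,0,0,-0.7,1],[-0.418,-0.192,0,0,0,-0.84,1],[-0.418,-0.192,0,0,0,-0.95,1],[-0.418,-0.192,0,0,0,-1,1]],
])

```text
t: 34.43
tool_pos: [457.2, 31.0, 275.1]
orientation: [0.826, 0.564, 0.0, -0.0]
force: [0.5, 0.2, 0.4]
gripper_width: 0.1
```

Emit:
servo_tool([
  [[0,0,0.06,0,0,-0.14,1],[0,0,0.14,0,0,-0.28,1],[0,0,0.24,0,0,-0.42,1],[0,0,0.34,0,0,-0.48,1],[0,0,0.42,0,0,-0.48,1],[0,0,0.45,0,0,-0.48,1],[0,0,0.45,0,0,-0.48,1],[0,0,0.45,0,0,-0.48,1]],
])

```text
t: 35.1
tool_pos: [458.2, 31.0, 140.5]
orientation: [0.707, 0.707, 0.0, 0.0]
force: [-0.2, -0.0, 0.1]
gripper_width: -0.4
```

```bash
python3 - <<'E'
from h import *
o=st(); m=camera_model('wrist'); p,d=camera('wrist'); save('w12',p); W=pts('wrist',d,m)
print([(np.round(r['location'],1),r['p']) for r in spot_point('wrist','start_top')])
q=p.astype(int); k=(d>0)&(q[...,1]>q[...,0]+25)&(q[...,1]>q[...,2]+15)&(W[...,2]>50); print('green',k.sum(),W[k].mean(0).round(1),W[k].min(0).round(),W[k].max(0).round())
E
```

```text
t 35.1 tcp [458.2  31.  140.5] q [0.707 0.707 0.    0.   ] F [-0.2 -0.   0.1] w -0.4 j7 [-0.44  0.17  0.31  2.09 -0.07  0.88 -0.09]
[(array([456.2,  30.4,  75.1]), 0.81)]
green 1592 [457.6  32.1  72.5] [443.  13.  62.] [472.  45.  75.]
```

Emit:
servo_tool([
  [[0,0,0.08,0,0,0,1],[0,0,0.16,0,0,0,1],[0,0,0.19,0,0,0,1],[0,0,0.205,0,0,0,1],[0,0,0.215,0,0,0,1],[0,0,0.223,0,0,0,1],[0,0,0.223,0,0,0,1],[0,0,0.223,0,0,0,1]],
])

```text
t: 35.87
tool_pos: [457.6, 31.1, 74.1]
orientation: [0.707, 0.707, 0.0, -0.0]
force: [-4.4, -0.5, 4.9]
gripper_width: -0.1
```

Emit:
servo_tool([
  [[0,0,0.005,0,0,0,1],[0,0,0.005,0,0,0,1],[0,0,0.005,0,0,0,1],[0,0,0.005,0,0,0,1],[0,0,0.005,0,0,0,1],[0,0,0.005,0,0,0,1],[0,0,0.005,0,0,0,1],[0,0,0.005,0,0,0,1]],
])

```text
t: 36.53
tool_pos: [457.7, 31.2, 73.9]
orientation: [0.707, 0.707, 0.0, -0.001]
force: [-8.0, -1.0, 16.8]
gripper_width: 0.5
```

Emit:
servo_tool([
  [[0,0,-0.06,0,0,0,1],[0,0,-0.16,0,0,0,1],[0,0,-0.28,0,0,0,1],[0,0,-0.4,0,0,0,1],[0,0,-0.52,0,0,0,1],[0,0,-0.6,0,0,0,1],[0,0,-0.6,0,0,0,1],[0,0,-0.6,0,0,0,1]],
])

```text
t: 37.2
tool_pos: [459.5, 31.3, 254.1]
orientation: [0.707, 0.707, 0.003, 0.002]
force: [0.6, 0.4, -0.7]
gripper_width: -0.2
```

```bash
python3 lid.py; python3 - <<'E'
from h import *
a,_=camera('scene'); b,_=camera('side')
print([(np.round(r['location'],1),round(r['p'],2)) for r in spot_point('side','ball0_center')],[(np.round(r['location'],1),round(r['p'],2)) for r in spot_point('wrist','start_top')])
cv2.imwrite('pics/c13.png',cv2.cvtColor(np.hstack([cv2.resize(a,(400,300)),cv2.resize(b,(400,300))]),cv2.COLOR_RGB2BGR))
E
```

```text
t 37.2 tcp [459.5  31.3 254.1] q [0.707 0.707 0.003 0.002] F [ 0.6  0.4 -0.7] w -0.2 j7 [-0.47  0.04  0.32  1.96 -0.01  1.14 -0.15]
yaw -0.0 torque [ 0.06  0.01 -0.  ]
top z at axis 175.5 tilt deg [-0.03  0.03] n 7739
circle ((596.5253295898438, 28.504098892211914), 64.83287811279297)
bar ((587.9697265625, 24.64398193359375), (64.95833587646484, 20.58637046813965), 28.250629425048828)
[(array([499. , 394.7,  23.3]), 0.4)] [(array([455.2,  29.3,  70.6]), 0.83)]
```

View pics/c13.png

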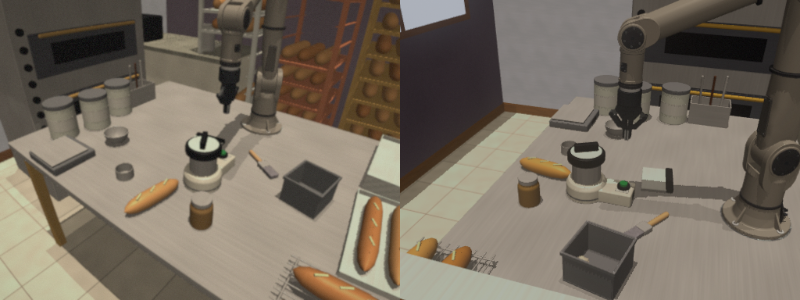

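```bash
python3 -c "
from cell import close_job
close_job()"
```

```text
the job is handed in; nothing more can be done
```

I found two bread ends and one paper ball, dealt with all three, and handed the job in at about 37 s of the 210 s. No verdict comes back, so this rests on my own checks.

- **Bread and paper:** both bread ends went into the drum; the wrist camera showed them there before the lid went on. The ball went into the bin and the side camera still placed it there at the end. Views of the spots the two fixed cameras could not see showed no further bread or paper.
- **Lid:** I set it on the land and turned it back with a loose grip until it dropped, about 8 mm by the camera. I then screwed it down until it stopped hard: 2.7 N m of resistance, with no further drop. It ended about 18.4 mm below where it lay on the land, against 18 mm expected. It was level within 0.1° and about 1 mm off centre.
- **Start button:** I pressed it to its hard stop, at 17 N, and lifted off. Afterwards it read about 71 mm high, which matches released within the camera's error. The arm is clear of everything.

**Disagreements and limits:** camera heights read about 2 mm high, so I judged the lid by the change in height. The lid and drum centre readings scattered by 1–2 mm. The networks also gave a few low-confidence false hits (brush, bowl, cutter or seed jar named as something else), which I threw out against the pictures. No bystander showed any movement.

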